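Make up the die-cutting sandwich on the press tray

ROBOT

A 7-joint arm with a two-finger parallel gripper is mounted at the origin on the work surface. World frame = base frame: x ahead of the robot, y to its left, z up, the work surface at z = 0. Lengths are in m, angles in rad, forces in N, time in s.
With the tool pointing down it reaches from about 0.4 to 0.875 m from the base axis. Payload 4.4 kg.
Tool frame: the origin (TCP) lies midway between the tips of the shut fingers; the grasp point (between the pads) lies 19 mm behind it; z points along the fingers, y is the line along which they close (so a half turn about z gives the same grasp; the last joint's range is limited). The gripper opens to 85 mm and grips with 20 to 120 N. Pads are 22 mm wide; open, the fingers measure 114 mm over their backs; the gripper's body (76 mm by 85 mm) begins 54 mm behind the grasp point. The pads swing forward as they close: fully open they stand 13 mm farther back than shut.
Start: joints at [-1.388, 0.628, 0.038, 1.517, -0.027, 0.996, -0.02], TCP at [0.16, 0.63, 0.206] pointing down, gripper open.
Joint ranges: [-3.06, 3.06], [-0.37, 2.12], [-1.25, 1.32], [0.18, 2.47], [-1.1, 4.24], [0.23, 1.98], [-2.94, 2.94]. Speed limits (rad/s): [2.57, 2.57, 3.14, 3.14, 3.14, 3.14, 3.14].

INTERFACE

Orientations are given as a unit quaternion [w, x, y, z].
In Python, from cell import readout, capture, workorder gives the robot as it stands.
- The arm moves only by the tool inch_along, called after ">>>" in YAML: its name, and indented under it one key for each argument. Schema: {"type":"object","properties":{"plan":{"type":"object","properties":{"moves":{"type":"array","items":{"type":"array","items":{"type":"number"},"minItems":7,"maxItems":7},"minItems":1,"maxItems":20}},"additionalProperties":false,"required":["moves"]},"grip_force":{"type":"number"},"only":{"type":"string"},"quiet":{"type":"boolean"},"lines":{"type":"string"}},"required":["plan"],"additionalProperties":false}. plan is an object whose key "moves" holds a list of rows, 1 to 20 of them, each of 7 numbers: dx, dy, dz in shares of the most that a row can go, 1 being 62.5 mm, then a rotation vector rx, ry, rz in units of 0.25 rad, then the opening from 0.0 (shut) to 1.0 (fully open); each row shifts and turns the commanded pose from where the row before left it, along the tool's axes as they then stand; what a row does not reach is not made up. A row lasts 1/8 s, in which the tool goes at most 0.0625 m and 0.188 rad, less where a joint would pass 70% of its speed; a pose out of reach is approached as far as the arm can. The fingers move at their own pace and stop on an object; grip_force is the grip in N (left out, the last holds). Time passes only in rows, so rows that do not move let the fingers close. The tool returns the time, the measured TCP pose, the force, the opening and the grip force at its end. only (a regular expression) keeps the lines of the reply that match it, lines (a string "A,B") keeps lines A to B, and quiet returns only ok. Input that does not fit is refused with a message, and nothing moves.
- readout.sense(): the state, without advancing time (a new reading comes with each control period).
- capture(name): name is "scene" or "top" or "wrist"; returns a dict with "frame" (420x560x3 uint8, blue, green, red), "range_z" (420x560 float32, m along the optical axis (not along the pixel's ray), 0 where there is no reading), "fx", "fy", "cx", "cy" (pixels), "k1" (the pictures are not rectified: a ray, as slopes to the right and down, at radius r is drawn at 1 + k1 r^2 times it, then the intrinsics apply), "R" (3x3) and "t" (3): a world point X has camera coordinates R X + t. Camera axes: x right, y down, z forward; pixel columns grow to the right and rows downward; lengths in m; the calibration is good to about 2 mm. A picture is of the moment at which its call begins.
- workorder.close_job(): hands the job in; it is judged then, once.
The state is a dict: "time_s": time; "joint_pos": joint angles; "joint_velocities": joint speeds; "joint_torque": joint torques, N m; "tool_pos": TCP position; "tool_rot": TCP orientation; "force": force on the tool from outside, world axes, zero at the start; "wrist_torque": the same for the moment, N m; "width": opening from 0.0 (shut) to 1.0 (fully open); "grasp_force": force on a finger pad.
Only numpy, scipy, OpenCV 4.12 (cv2) and the standard library are available. Lean on these libraries where they do the work, as an engineer would, in place of code of your own. Each camera call takes 0.05 s, during which the arm holds its last target. There are 200 camera calls.

TASK

Make up the cutting sandwich on the press tray: set the round die centred on the square offcut and the strap-end die centred on the long offcut and lined up with its length, and stand the balance block upright on the bare pad midway between the two offcuts. Then lay the aluminium press plate flat on top of all three, centred over the row and running the same way as the tray. The oval die is not needed for this cut, so leave it where it stands.

Things in the scene. Friction and masses are not known exactly. Their poses are not given: they have to be found in the camera images.
- tray: Press loading tray, fixed: grey steel carrier 140 x 320 x 6 mm under a white cutting pad 120 x 300 x 10 mm, whose top is 16 mm above the table; a pull lip 12 mm high sticks out 16 mm at the +y end. Origin: centre of the carrier's underside, y along its length, x across, z up. The offcuts lie about 85 mm either side of the centre along y, either one at either end; the middle is bare pad.
- square_offcut: Square piece of stiff brown bag board, 76 x 76 x 3 mm, fixed on the pad near one end of the tray. Origin: centre of its underside, on the pad's top; its upper face is 3 mm higher.
- long_offcut: Oblong piece of stiff brown bag board, 110 x 60 x 3 mm, fixed on the pad near the other end of the tray, its length (x) along the tray. Origin: centre of its underside, on the pad's top; its upper face is 3 mm higher.
- round_die: Round cutting die, loose on the mat: ring of bare steel strip, 50 mm outside diameter, 3 mm wall, 32 mm high, open below, one thin bridge across its top flush with the rim. Origin: centre of its underside, z up. 0.14 kg. Gripped from above across its outside.
- strap_die: Strap-end cutting die, loose on the mat: band of bare steel strip 84 mm long (x, pointed end at +x, square end at -x), 36 mm wide (y), 3 mm wall, 32 mm high, open below, two thin bridges flush with the top. Its sides are parallel from x = -42 to +22 mm. Origin: centre of its underside at half length, z up. 0.16 kg. Gripped from above across its width; either end may point either way.
- balance_block: Solid dark steel block, loose on the mat: 44 (x) x 28 (y) mm, 35 mm high, two small dark holes in its top. As high as a die standing on an offcut; it supports the press plate. Fits on the bare pad between the offcuts with its 44 mm length across the tray. Origin: centre of its underside, z up. 0.32 kg. Gripped from above across the 44 mm.
- press_plate: Flat aluminium bar, loose on the mat beyond the tray: 270 mm long (y), 58 mm wide (x), 12 mm thick. Origin: centre of its underside, z up. 0.5 kg. Gripped from above across its width at the middle. On the dies its underside lies 35 mm above the pad's top.
- oval_die: Oval cutting die of bare steel strip, 90 mm long (x), 46 mm wide (y), 32 mm high, loose on the mat; not used in this job. Origin: centre of its underside.

How it is judged:
By the outcome, as a careful person would: the job done as asked, in the order asked, and still so for the second after the job is handed in, with the robot touching nothing.
It also fails if it takes over 96 s, if anything falls off the work surface, if the arm or the gripper's body presses on something with over 40 N, if the wrist force passes 120 N, or if a joint passes its speed limit or range.

## Working session

There is one attempt and no reset: what is moved stays moved. The work goes in short steps, Python scripts to look and compute and a tool call to move; the robot and the scene stay as the last step left them, time stands still between calls to the robot, and variables do not carry over. Pictures are saved under pics/ and viewed, at most 18 in all, crops included, and the job is handed in when it is done.

```bash
ls; mkdir -p pics; python3 - <<'E'
from cell import readout, capture
import cv2, numpy as np
for n in("top","scene"):
    c=capture(n); cv2.imwrite(f"pics/{n}0.png",c["frame"]); np.savez(f"{n}0.npz",**c)
    print(n,c["fx"],c["fy"],c["cx"],c["cy"],c["k1"],np.round(c["R"],3).tolist(),c["t"])
print(readout.sense())
E
```

```text
pics
top 420.3112892852056 420.3112892852056 281.14287247446885 210.2079400137496 -0.09778779433607974 [[-0.01, -1.0, -0.018], [-0.996, 0.012, -0.091], [0.092, 0.017, -0.996]] [0.00858657 0.57090317 0.89423506]
scene 384.8104283838005 384.8104283838005 279.3591017914297 205.0431099676869 -0.10912939840655285 [[-0.097, 0.995, 0.017], [0.663, 0.077, -0.745], [-0.742, -0.062, -0.667]] [ 0.03502087 -0.3294553   1.24048422]
{'time_s': 0.1, 'joint_pos': array([-1.38776291,  0.62925869,  0.03843979,  1.5182315 , -0.02698897,
        0.99627908, -0.02004945]), 'joint_velocities': array([ 0.00077277, -0.00169512,  0.00071408, -0.00152108, -0.00020423,
        0.0013861 , -0.00168066]), 'joint_torque': array([ 3.04383357e-03, -5.64522278e+01,  1.23017628e+00, -1.93970525e+01,
        1.11889606e-02,  5.47922304e-03, -2.02497125e-05]), 'tool_pos': array([0.15990608, 0.6294295 , 0.20468938]), 'tool_rot': array([-9.18505911e-05,  1.24115080e-01,  9.92267484e-01, -8.24297433e-04]), 'force': array([0.214452  , 0.29437991, 0.20721716]), 'wrist_torque': array([0.02074978, 0.00502293, 0.04439755]), 'grasp_force': 0.0, 'width': 1.0009889460948673}
```

View pics/top0.png

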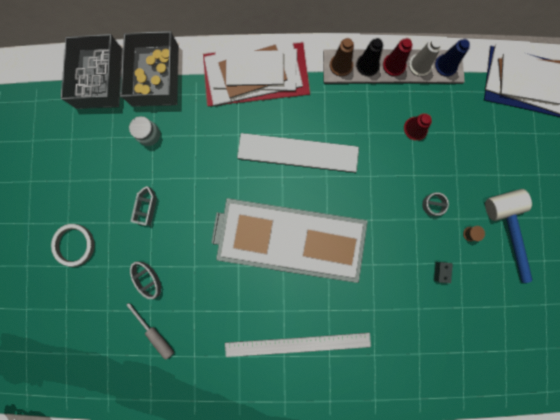

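View pics/scene0.png

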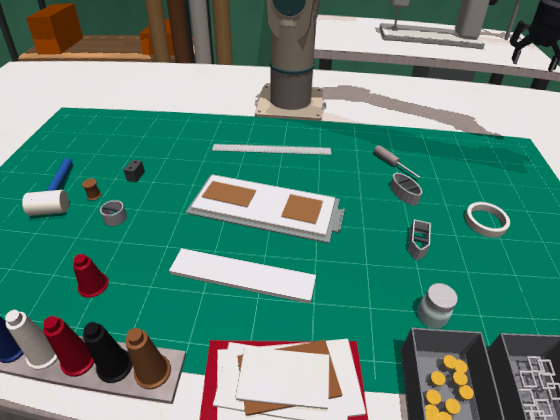

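```bash
cat > h.py <<'E'
import numpy as np, cv2
from scipy.spatial.transform import Rotation as Ro
from cell import readout, capture
def rays(c,px):
    px=np.atleast_2d(np.asarray(px,float)); d=(px-[c["cx"],c["cy"]])/[c["fx"],c["fy"]]; s=d.copy()
    for _ in range(20): s=d/(1+c["k1"]*(s**2).sum(1,keepdims=True))
    return np.c_[s,np.ones(len(s))]
def world(c,px,z):
    "pixels (col,row) -> world points on the plane at height z"
    R,t=np.array(c["R"]),np.array(c["t"]); o=-R.T@t; d=rays(c,px)@R
    return o+d*((z-o[2])/d[:,2])[:,None]
def proj(c,X):
    p=np.atleast_2d(X)@np.array(c["R"]).T+c["t"]; s=p[:,:2]/p[:,2:]
    return s*(1+c["k1"]*(s**2).sum(1,keepdims=True))*[c["fx"],c["fy"]]+[c["cx"],c["cy"]]
def cloud(c):
    z=np.array(c["range_z"]); v,u=np.mgrid[:z.shape[0],:z.shape[1]]
    P=rays(c,np.c_[u.ravel(),v.ravel()])*z.reshape(-1,1)
    W=((P-np.array(c["t"]))@np.array(c["R"])).reshape(*z.shape,3); W[z==0]=np.nan
    return W
def rect(xy):
    "min-area rectangle of world xy: centre, long-axis yaw deg (0..180), sizes mm"
    (a,b),(w,h),g=cv2.minAreaRect((np.asarray(xy)[:,:2]*1000).astype(np.float32))
    if w<h: w,h,g=h,w,g+90
    return np.round([a,b,g%180,w,h],1)
def state():
    s=readout.sense(); w,x,y,z=s["tool_rot"]; return s,np.array(s["tool_pos"]),Ro.from_quat([x,y,z,w])
def go(target,yaw=None):
    """deltas in tool axes to a world TCP target; yaw (deg) = wanted world direction of the tool's y (mod 180).
    first straighten+turn (one rotation vector, about tool axes), then the shift in the turned axes."""
    s,p,R=state(); ty=R.as_matrix()[:,1]; cur=np.degrees(np.arctan2(ty[1],ty[0]))
    yaw=cur if yaw is None else yaw
    y=cur+((yaw-cur+90)%180-90); a=np.radians(y); Y=np.array([np.cos(a),np.sin(a),0]); Z=np.array([0,0,-1.])
    T=Ro.from_matrix(np.c_[np.cross(Y,Z),Y,Z]); d=np.asarray(target)-p
    print("t",round(s["time_s"],2),"cur",p.round(4),"yaw",round(cur,1),"j7",round(s["joint_pos"][6],2))
    print("rotvec",(R.inv()*T).as_rotvec().round(4),"shift before turn",R.inv().apply(d).round(4),"after turn",T.inv().apply(d).round(4))
E
python3 - <<'E'
from h import *
c=dict(np.load("top0.npz")); W=cloud(c); 
for n,p,z in [("lip",(219,229),.012),("sq",(253,235),.019),("long",(330,247),.019),("plate",(298,153),.012),("round",(437,204),.032),("block",(444,272),.035),("strap",(144,206),.032)]:
    print(n,world(c,p,z).round(4)[0],W[p[1],p[0]].round(3))
hsv=cv2.cvtColor(c["frame"],cv2.COLOR_BGR2HSV)
br=((hsv[...,0]>5)&(hsv[...,0]<22)&(hsv[...,1]>90)).astype(np.uint8)
n,l,st,ce=cv2.connectedComponentsWithStats(br[190:290,200:380])
for i in range(1,n):
    if st[i,4]>300:
        v,u=np.where(l==i); print("brown",rect(world(c,np.c_[u+200,v+190],.019)),st[i,4])
def comp(mask,x0,y0,x1,y1,z,name):
    m=mask[y0:y1,x0:x1].astype(np.uint8); n,l,st,ce=cv2.connectedComponentsWithStats(m); i=1+np.argmax(st[1:,4])
    v,u=np.where(l==i); print(name,rect(world(c,np.c_[u+x0,v+y0],z)),st[i,4])
ng=(hsv[...,1]<90)
comp(ng&(hsv[...,2]>120),225,120,370,180,.012,"plate")
comp(ng,205,190,380,290,.012,"tray")
H=W[...,2]
comp(H>.02,415,180,460,225,.032,"round"); comp(H>.02,425,252,465,295,.035,"block"); comp(H>.02,120,175,170,235,.032,"strap")
# current wrist camera
s,p,R=state(); w=capture("wrist"); Rw=np.array(w["R"]); o=-Rw.T@w["t"]
print("wristcam offset in tool",R.inv().apply(o-p).round(4),"axes in tool",(R.inv().as_matrix()@Rw.T).round(3).tolist(),w["fx"])
cv2.imwrite("pics/w0.png",w["frame"])
E
```

```text
lip [0.5319 0.1413 0.012 ] [0.532 0.142 0.007]
sq [0.5176 0.0649 0.019 ] [0.518 0.065 0.019]
long [ 0.4895 -0.1038  0.019 ] [ 0.489 -0.104  0.015]
plate [ 0.7013 -0.0368  0.012 ] [ 0.702 -0.037  0.011]
round [ 0.5801 -0.3401  0.032 ] [ 0.58  -0.34   0.032]
block [ 0.4318 -0.3487  0.035 ] [ 0.432 -0.349  0.033]
strap [0.5834 0.3058 0.032 ] [ 0.587  0.318 -0.002]
brown [520.3  65.8  79.3  70.2  70. ] 1010
brown [ 489.5 -102.4   78.5  104.4   54.1] 1181
plate [705.  -36.   82.5 272.5  59.7] 3117
tray [507.7 -11.4  80.4 336.6 141.2] 7213
round [ 580.1 -339.    89.3   51.9   48.6] 227
block [ 431.8 -348.7  178.    43.    31. ] 283
strap [585.5 308.2 167.2  83.1  41.4] 326
wristcam offset in tool [ 0.0859  0.0007 -0.1691] axes in tool [[0.0, -0.945, -0.328], [1.0, 0.001, -0.001], [0.001, -0.328, 0.945]] 294.39669299008455
```

```bash
python3 -c "
from h import *
go([.505,-.0,.25],-10.5)"
```

```text
t 0.15 cur [0.1599 0.6295 0.2048] yaw 75.7 j7 -0.02
rotvec [-1.2000e-03  1.1000e-03  1.5053e+00] shift before turn [-0.4895 -0.5252 -0.0444] after turn [-0.5561  0.4541 -0.0452]
```

Careful with the scale: shifts go in shares of 62.5 mm and turns go in units of 0.25 rad. That gives: -0.0438 m is -0.7008, -0.0408 m is -0.6528, 0.187 rad is 0.748.

>>> inch_along:
  plan: {"moves":[[-0.6528, -0.7008, -0.0592, 0, 0, 0, 1], [-0.6528, -0.7008, -0.0592, 0, 0, 0, 1], [-0.6528, -0.7008, -0.0592, 0, 0, 0, 1], [-0.6528, -0.7008, -0.0592, 0, 0, 0, 1], [-0.6528, -0.7008, -0.0592, 0, 0, 0, 1], [-0.6528, -0.7008, -0.0592, 0, 0, 0, 1], [-0.6528, -0.7008, -0.0592, 0, 0, 0, 1], [-0.6528, -0.7008, -0.0592, 0, 0, 0, 1], [-0.6528, -0.7008, -0.0592, 0, 0, 0, 1], [-0.6528, -0.7008, -0.0592, 0, 0, 0, 1], [-0.6528, -0.7008, -0.0592, 0, 0, 0, 1], [-0.6528, -0.7008, -0.0592, 0, 0, 0, 1], [0, 0, 0, 0, 0, 0.748, 1], [0, 0, 0, 0, 0, 0.748, 1], [0, 0, 0, 0, 0, 0.748, 1], [0, 0, 0, 0, 0, 0.748, 1], [0, 0, 0, 0, 0, 0.748, 1], [0, 0, 0, 0, 0, 0.748, 1], [0, 0, 0, 0, 0, 0.748, 1], [0, 0, 0, 0, 0, 0.748, 1]]}

```text
time_s: 2.65
tool_pos: [0.5049, 0.0001, 0.2498]
tool_rot: [-0.0, 0.768, 0.641, -0.0]
force: [-0.1, -0.9, -0.2]
width: 1.002
grasp_force: 0.0
```

>>> inch_along:
  plan: {"moves":[[0, 0, 0, 0, 0, 0, 1], [0, 0, 0, 0, 0, 0, 1]]}

```text
time_s: 2.9
tool_pos: [0.5051, 0.0002, 0.2498]
tool_rot: [-0.0, 0.765, 0.644, -0.0]
force: [0.5, -0.3, 0.4]
width: 1.001
grasp_force: 0.0
```

```bash
python3 - <<'E'
from h import *
c=capture("wrist"); np.savez("w1.npz",**c); cv2.imwrite("pics/w1.png",c["frame"])
go([.58,-.30,.2],-10.5)
E
```

```text
t 2.95 cur [5.051e-01 1.000e-04 2.498e-01] yaw -9.8 j7 0.07
rotvec [-0.0002 -0.0001  0.0119] shift before turn [-0.2829  0.125   0.0498] after turn [-0.2814  0.1284  0.0498]
```

View pics/w1.png

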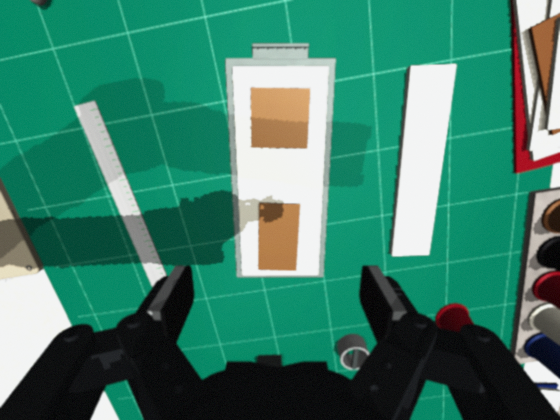

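```bash
cat >> h.py <<'E'
def comps(c,mask,box,z,name,amin=200,off=0.5):
    x0,y0,x1,y1=box; m=mask[y0:y1,x0:x1].astype(np.uint8); n,l,st,_=cv2.connectedComponentsWithStats(m)
    for i in range(1,n):
        if st[i,4]>=amin:
            v,u=np.where(l==i); e=np.concatenate([np.c_[u+x0+a,v+y0+b] for a in(-off,off) for b in(-off,off)])
            print(name,rect(world(c,e,z)),"px",(e.mean(0)).round(),st[i,4])
def brown(c):
    h=cv2.cvtColor(c["frame"],cv2.COLOR_BGR2HSV); return (h[...,0]>4)&(h[...,0]<24)&(h[...,1]>75)
def pale(c,v=120):
    h=cv2.cvtColor(c["frame"],cv2.COLOR_BGR2HSV); return (h[...,1]<90)&(h[...,2]>v)
E
python3 - <<'E'
from h import *
c=dict(np.load("w1.npz"))
comps(c,brown(c),(225,70,340,285),.019,"brown")
comps(c,pale(c),(380,50,480,265),.012,"plate",1000)
h=cv2.cvtColor(c["frame"],cv2.COLOR_BGR2HSV)
comps(c,(h[...,1]<90),(200,57,350,290),.010,"tray",1000)
b=[(251,88),(310,89),(308,149),(251,147),(259,203),(299,204),(297,271),(258,270)]
print(world(c,b,.019).round(4).tolist())
c=dict(np.load("top0.npz"))
comps(c,brown(c),(200,190,380,290),.019,"brown top")
E
python3 -c "
import cv2
f=cv2.imread('pics/w1.png')[50:290,215:345]
cv2.imwrite('pics/w1c.png',cv2.resize(f[:,:],None,fx=2.5,fy=2.5,interpolation=3))"
```

```text
brown [519.5  66.5 170.2  76.3  75.1] px [279. 117.] 3374
brown [ 489.4 -101.6   79.1  110.4   59.1] px [278. 236.] 2578
plate [703.6 -35.8  82.5 273.4  61.7] px [422. 156.] 8215
tray [505.9 -17.2  80.3 318.2 141. ] px [280. 160.] 15845
[[0.4902, 0.1091, 0.019], [0.5635, 0.0953, 0.019], [0.5508, 0.021, 0.019], [0.4756, 0.0366, 0.019], [0.4713, -0.0432, 0.019], [0.5275, -0.0544, 0.019], [0.5086, -0.1631, 0.019], [0.449, -0.151, 0.019]]
brown top [520.2  65.6 169.3  74.8  74.8] px [253. 234.] 1073
brown top [ 489.4 -102.2   78.4  108.6   59. ] px [329. 247.] 1248
```

View pics/w1c.png

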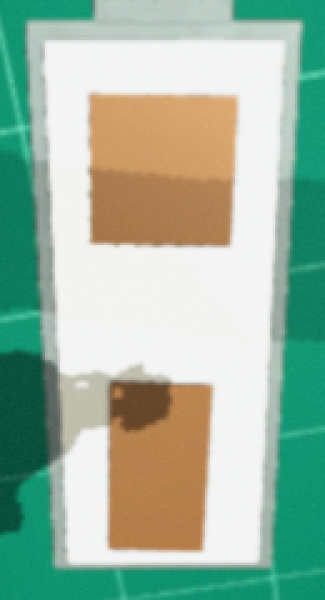

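In the tool's units: -0.0534 m is -0.8544, 0.0226 m is 0.3616, 0.002 rad is 0.008.

>>> inch_along:
  plan: {"moves":[[-0.8544, 0.3616, 0.1856, 0, 0, 0.008, 1], [-0.8544, 0.3616, 0.1856, 0, 0, 0.008, 1], [-0.8544, 0.3616, 0.1856, 0, 0, 0.008, 1], [-0.8544, 0.3616, 0.1856, 0, 0, 0.008, 1], [-0.8544, 0.3616, 0.1856, 0, 0, 0.008, 1], [-0.8544, 0.3616, 0.1856, 0, 0, 0.008, 1], [0, 0, 0, 0, 0, 0, 1], [0, 0, 0, 0, 0, 0, 1]]}

```text
time_s: 3.95
tool_pos: [0.5812, -0.339, 0.1798]
tool_rot: [-0.001, 0.77, 0.639, 0.0]
force: [0.2, 0.2, 0.2]
width: 1.001
grasp_force: 0.0
```

```bash
cat >> h.py <<'E'
def high(c,z0,z1,box,name,zt,amin=100):
    W=cloud(c); H=W[...,2]; x,y,X,Y=box; m=(H>z0)&(H<z1)&(W[...,0]>x)&(W[...,0]<X)&(W[...,1]>y)&(W[...,1]<Y)
    n,l,st,_=cv2.connectedComponentsWithStats(m.astype(np.uint8))
    for i in range(1,n):
        if st[i,4]>=amin:
            v,u=np.where(l==i); e=np.concatenate([np.c_[u+a,v+b] for a in(-.5,.5) for b in(-.5,.5)]); print(name,rect(world(c,e,zt)),"px",e.mean(0).round(),st[i,4], "cloud",rect(W[l==i]),"zmed",np.median(H[l==i]).round(4))
E
python3 - <<'E'
from h import *
c=capture("wrist"); np.savez("w2.npz",**c); cv2.imwrite("pics/w2.png",c["frame"])
high(c,.026,.04,(.4,-.42,.64,-.28),"hi",.032)
go([.58,-.34,.1],-10.5)
E
```

```text
hi [ 581.3 -339.5   79.4   50.6   49.3] px [277. 186.] 662 cloud [ 581.3 -340.    79.7   48.8   48. ] zmed 0.0325
hi [ 430.9 -351.1  173.4   49.6   32.5] px [152. 219.] 1008 cloud [ 430.6 -351.5  173.5   45.    28.7] zmed 0.0357
t 4.0 cur [ 0.5817 -0.3379  0.1801] yaw -10.6 j7 0.62
rotvec [-0.0003 -0.0017 -0.001 ] shift before turn [-0.0025 -0.0013  0.0801] after turn [-0.0024 -0.0013  0.0801]
```

View pics/w2.png

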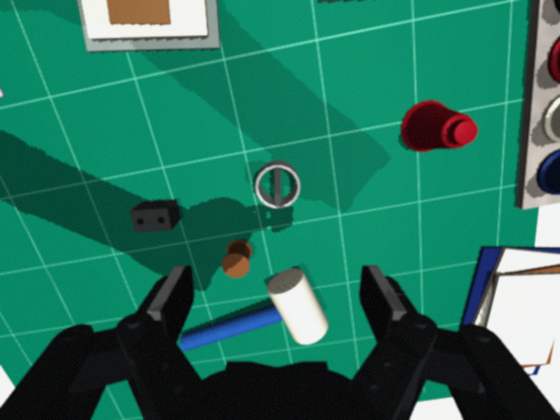

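In the tool's units: -0.0019 m is -0.0304, -0.0002 m is -0.0032.

>>> inch_along:
  plan: {"moves":[[-0.0304, -0.0032, 0.64, 0, 0, 0, 1], [0, 0, 0.8, 0, 0, 0, 1], [0, 0, 0.8, 0, 0, 0, 1], [0, 0, 0.4, 0, 0, 0, 1], [0, 0, 0.208, 0, 0, 0, 1], [0, 0, 0, 0, 0, 0, 1], [0, 0, 0, 0, 0, 0, 0], [0, 0, 0, 0, 0, 0, 0], [0, 0, 0, 0, 0, 0, 0], [0, 0, 0, 0, 0, 0, 0], [0, 0, 0, 0, 0, 0, 0], [0, 0, 0, 0, 0, 0, 0]]}
  grip_force: 50

```text
time_s: 5.5
tool_pos: [0.5818, -0.3418, 0.0037]
tool_rot: [0.001, 0.77, 0.638, 0.0]
force: [-0.8, 0.6, 8.1]
width: 0.05
grasp_force: 49.2
```

```bash
python3 -c "
from h import *
go([.5812,-.3397,.15])"
```

```text
t 5.5 cur [ 0.5818 -0.3418  0.0037] yaw -10.7 j7 0.71
rotvec [ 0.0021  0.0005 -0.    ] shift before turn [ 0.0018 -0.0007 -0.1463] after turn [ 0.0019 -0.001  -0.1463]
```

```bash
python3 - <<'E'
from h import *
print(readout.sense()["width"])
a=capture("wrist")["frame"]; b=capture("scene")["frame"][130:270,60:220]
cv2.imwrite("pics/g1.png",np.hstack([a[:420,100:460],cv2.resize(b,(440,420))]))
E
```

```text
0.049984899357030065
```

View pics/g1.png

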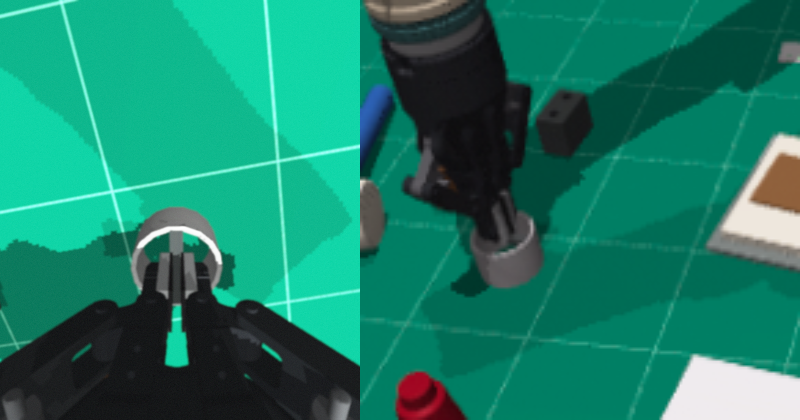

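>>> inch_along:
  plan: {"moves":[[0, 0, 0, 0, 0, 0, 0.1], [0, 0, 0, 0, 0, 0, 0.1], [0, 0, 0, 0, 0, 0, 0.1], [0, 0, -0.32, 0, 0, 0, 0.1], [0, 0, -0.64, 0, 0, 0, 0.1], [0, 0, -0.96, 0, 0, 0, 0.1], [0, 0, 0, 0, 0, 0, 1], [0, 0, 0, 0, 0, 0, 1], [0, 0, 0, 0, 0, 0, 1], [0, 0, 0, 0, 0, 0, 1]]}

```text
time_s: 6.85
tool_pos: [0.5802, -0.3408, 0.121]
tool_rot: [-0.001, 0.77, 0.638, -0.0]
force: [0.4, -0.3, -0.1]
width: 0.937
grasp_force: 0.0
```

```bash
python3 - <<'E'
from h import *
c=capture("wrist")
high(c,.026,.04,(.5,-.42,.64,-.28),"hi",.032)
go([.5812,-.3397,.003],-10.5)
E
```

```text
hi [ 579.4 -339.3   79.4   51.4   50. ] px [277. 201.] 1016 cloud [ 579.2 -339.5  148.6   49.3   48.9] zmed 0.0325
hi [ 518.7 -413.4  156.8   25.4   13.4] px [232. 279.] 124 cloud [ 518.  -412.6  168.1   25.1    8.9] zmed 0.031
t 6.9 cur [ 0.5803 -0.3409  0.1212] yaw -10.7 j7 0.65
rotvec [-0.002  -0.0006 -0.0028] shift before turn [0.0013 0.0009 0.1182] after turn [0.0013 0.0006 0.1182]
```

In the tool's units: 0.05 m is 0.8, 0.045 m is 0.72.

>>> inch_along:
  plan: {"moves":[[0.024, -0.0112, 0.8, 0, 0, 0, 1], [0, 0, 0.72, 0, 0, 0, 1], [0, 0, 0.256, 0, 0, 0, 1], [0, 0, 0.112, 0, 0, 0, 1], [0, 0, 0, 0, 0, 0, 1], [0, 0, 0, 0, 0, 0, 1], [0, 0, 0, 0, 0, 0, 0.5], [0, 0, 0, 0, 0, 0, 0.5]]}
  grip_force: 50

```text
time_s: 7.9
tool_pos: [0.5809, -0.3398, 0.005]
tool_rot: [0.0, 0.77, 0.638, 0.0]
force: [0.1, -1.4, -0.3]
width: 0.603
grasp_force: 0.0
```

```bash
python3 - <<'E'
from h import *
go([.5812,-.3397,.15])
a=capture("wrist")["frame"]; b=capture("scene")["frame"][130:270,60:220]
cv2.imwrite("pics/g2.png",np.hstack([a[:420,100:460],cv2.resize(b,(440,420))]))
E
```

```text
t 7.9 cur [ 0.5809 -0.3398  0.005 ] yaw -10.7 j7 0.71
rotvec [ 0.0009  0.0002 -0.    ] shift before turn [ 1.00e-04  4.00e-04 -1.45e-01] after turn [ 1.00e-04  3.00e-04 -1.45e-01]
```

View pics/g2.png

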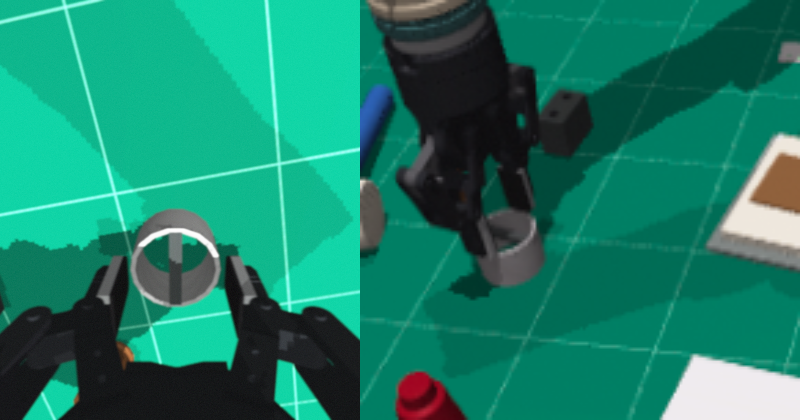

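>>> inch_along:
  plan: {"moves":[[0, 0, 0.048, 0, 0, 0, 0.5], [0, 0, 0, 0, 0, 0, 0.5], [0, 0, 0, 0, 0, 0, 0.5]]}

```text
time_s: 8.38
tool_pos: [0.5808, -0.3397, 0.0043]
tool_rot: [0.0, 0.77, 0.638, 0.001]
force: [-3.8, 3.6, 18.4]
width: 0.499
grasp_force: 9.2
```

>>> inch_along:
  plan: {"moves":[[0, 0, 0, 0, 0, 0, 0.45], [0, 0, 0, 0, 0, 0, 0.45]]}
  grip_force: 25

```text
time_s: 8.62
tool_pos: [0.5816, -0.3402, 0.0048]
tool_rot: [0.001, 0.77, 0.638, 0.001]
force: [-3.6, 4.0, 19.6]
width: 0.452
grasp_force: 10.0
```

>>> inch_along:
  plan: {"moves":[[0, 0, 0, 0, 0, 0, 0.4], [0, 0, 0, 0, 0, 0, 0.4]]}

```text
time_s: 8.88
tool_pos: [0.5833, -0.341, 0.0049]
tool_rot: [0.003, 0.77, 0.638, 0.001]
force: [-0.4, 2.3, 16.2]
width: 0.402
grasp_force: 8.4
```

```bash
python3 - <<'E'
from h import *
c=capture("wrist");a=c["frame"]; b=capture("scene")["frame"][160:250,80:180]
np.savez("g3.npz",**c)
cv2.imwrite("pics/g3.png",np.hstack([cv2.resize(a[180:330,190:370],(480,420)),cv2.resize(b,(320,420),interpolation=2)]))
print(readout.sense()["force"])
E
```

```text
[ 0.13699254  2.05278252 17.5235011 ]
```

View pics/g3.png

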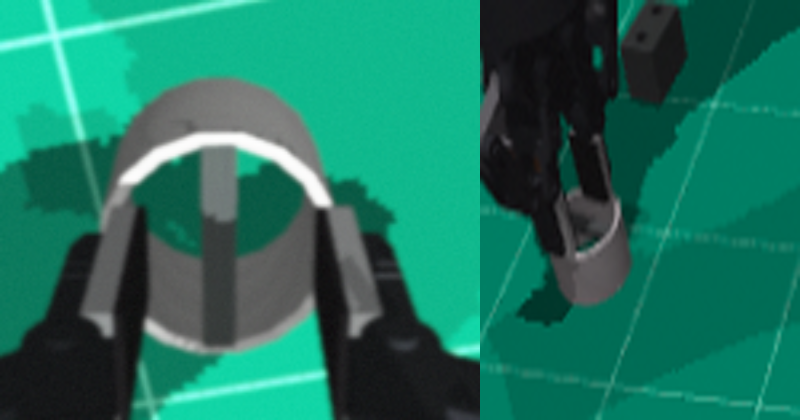

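```bash
python3 - <<'E'
from h import *
c=dict(np.load("g3.npz")); W=cloud(c)
for p in [(240,253),(238,258),(315,255),(320,262),(228,275),(324,275),(262,230),(272,233)]: print(p,W[p[1],p[0]].round(4))
s,p,R=state(); print(p, s["joint_pos"].round(3)); print((-np.array(c["R"]).T@c["t"]-p).round(4))
E
```

```text
(240, 253) [ 0.5655 -0.326   0.0354]
(238, 258) [ 0.5651 -0.3258  0.0409]
(315, 255) [ 0.604  -0.3326  0.0389]
(320, 262) [ 0.6055 -0.3331  0.0458]
(228, 275) [ 0.5627 -0.3247  0.0578]
(324, 275) [ 0.6057 -0.3332  0.0574]
(262, 230) [ 0.5793 -0.316   0.0336]
(272, 233) [ 0.5839 -0.3192  0.0323]
[ 0.58330557 -0.34099053  0.00493511] [ 0.271  0.942  0.39   1.588 -0.495  0.705  0.711]
[0.0139 0.0848 0.169 ]
```

>>> inch_along:
  plan: {"moves":[[0, 0, -0.48, 0, 0, 0, 0.4], [0, 0, -0.32, 0, 0, 0, 0.75], [0, 0, 0, 0, 0, 0, 0.75], [0, 0, 0, 0, 0, 0, 0.75], [0, 0, 0, 0, 0, 0, 0.75], [0, 0, 0, 0, 0, 0, 0.75]]}

```text
time_s: 9.72
tool_pos: [0.5801, -0.3394, 0.0504]
tool_rot: [-0.001, 0.77, 0.638, -0.0]
force: [-0.9, 0.5, -0.3]
width: 0.749
grasp_force: 0.0
```

```bash
python3 - <<'E'
from h import *
go([.5800,-.3395,.005],-10.5)
c=capture("wrist"); W=cloud(c); s,p,R=state()
high(c,.026,.037,(.53,-.38,.64,-.28),"ring",.032)
T=R.inv().apply((W.reshape(-1,3)-p)); 
m=(np.abs(T[:,0])<.02)&(np.abs(np.abs(T[:,1])-.033)<.02)&(T[:,2]>-.06)&(T[:,2]<.03)
for sgn in(1,-1):
    q=T[m&(T[:,1]*sgn>0)]; print(len(q),np.sort(q[:,2])[-8:].round(4), q[np.argsort(q[:,2])[-4:],:].round(4).tolist())
E
```

```text
t 9.72 cur [ 0.5801 -0.3394  0.0504] yaw -10.7 j7 0.69
rotvec [-0.0014 -0.0004 -0.0028] shift before turn [-0.0002  0.      0.0454] after turn [-0.0002 -0.      0.0454]
ring [ 579.6 -338.8   79.4   51.    49.8] px [277. 233.] 1783 cloud [ 579.5 -339.4   77.7   49.    48.9] zmed 0.0325
1614 [0.0295 0.0296 0.0297 0.0297 0.0298 0.0298 0.0298 0.0299] [[-0.0158, 0.0152, 0.0298], [-0.0076, 0.0202, 0.0298], [-0.015, 0.0152, 0.0298], [-0.0035, 0.0208, 0.0299]]
1643 [0.0296 0.0297 0.0297 0.0297 0.0299 0.0299 0.0299 0.03  ] [[-0.0084, -0.0214, 0.0299], [-0.0126, -0.0193, 0.0299], [0.016, -0.0192, 0.0299], [-0.0159, -0.0164, 0.03]]
```

```bash
python3 - <<'E'
from h import *
c=capture("wrist"); W=cloud(c); s,p,R=state()
T=R.inv().apply((W.reshape(-1,3)-p)); 
m=(np.abs(T[:,0])<.03)&(np.abs(np.abs(T[:,1])-.04)<.013)&(T[:,2]>-.06)&(T[:,2]<.012)
for sgn in(1,-1):
    q=T[m&(T[:,1]*sgn>0)]; print(len(q), q[np.argsort(q[:,2])[::-1][[0,5,10,20,40,80]],:].round(4).tolist())
    print(np.histogram(q[:,2],bins=np.arange(-.06,.013,.006))[0])
E
```

```text
1216 [[0.0029, 0.0312, -0.0324], [0.0081, 0.0312, -0.0329], [0.004, 0.0309, -0.0332], [-0.0083, 0.0311, -0.0341], [-0.0056, 0.0312, -0.0354], [0.012, 0.0348, -0.0368]]
[366 316 271 207  56   0   0   0   0   0   0   0]
1198 [[0.0026, -0.0332, -0.0319], [-0.0006, -0.0333, -0.0328], [0.0004, -0.0331, -0.0333], [-0.0004, -0.033, -0.0339], [0.0021, -0.0332, -0.0351], [-0.0083, -0.033, -0.037]]
[343 321 278 198  58   0   0   0   0   0   0   0]
```

>>> inch_along:
  plan: {"moves":[[0, 0, 0.64, 0, 0, 0, 0.8], [0, 0, 0.32, 0, 0, 0, 0.8], [0, 0, 0.128, 0, 0, 0, 0.8], [0, 0, 0.08, 0, 0, 0, 0.8], [0, 0, 0, 0, 0, 0, 0.8], [0, 0, 0, 0, 0, 0, 0.8]]}

```text
time_s: 10.58
tool_pos: [0.5811, -0.34, -0.0208]
tool_rot: [0.001, 0.77, 0.638, 0.0]
force: [0.6, -0.3, 0.7]
width: 0.797
grasp_force: 0.0
```

>>> inch_along:
  plan: {"moves":[[0, 0, 0, 0, 0, 0, 0.3], [0, 0, 0, 0, 0, 0, 0.3], [0, 0, 0, 0, 0, 0, 0.3], [0, 0, 0, 0, 0, 0, 0.3], [0, 0, 0, 0, 0, 0, 0.3]]}
  grip_force: 50

```text
time_s: 11.2
tool_pos: [0.5811, -0.34, -0.0208]
tool_rot: [0.001, 0.77, 0.638, 0.0]
force: [-0.6, 0.6, 6.2]
width: 0.564
grasp_force: 52.2
```

In the tool's units: -0.04 m is -0.64, -0.02 m is -0.32.

>>> inch_along:
  plan: {"moves":[[0, 0, -0.32, 0, 0, 0, 0.3], [0, 0, -0.64, 0, 0, 0, 0.3], [0, 0, -0.64, 0, 0, 0, 0.3], [0, 0, 0, 0, 0, 0, 0.3]]}

```text
time_s: 11.7
tool_pos: [0.5827, -0.3415, 0.0828]
tool_rot: [0.004, 0.77, 0.638, 0.001]
force: [0.1, -0.5, -2.5]
width: 0.562
grasp_force: 52.0
```

```bash
python3 -c "
from h import *
go([.5205,.066,.05],-10.5)"
```

```text
t 11.7 cur [ 0.5827 -0.3415  0.0828] yaw -10.7 j7 0.67
rotvec [ 0.0067  0.0029 -0.0028] shift before turn [ 0.3891 -0.1367  0.0307] after turn [ 0.3894 -0.1354  0.0328]
```

>>> inch_along:
  plan: {"moves":[[0.8896, -0.312, 0, 0, 0, 0, 0.3], [0.8896, -0.312, 0, 0, 0, 0, 0.3], [0.8896, -0.312, 0, 0, 0, 0, 0.3], [0.8896, -0.312, 0, 0, 0, 0, 0.3], [0.8896, -0.312, 0, 0, 0, 0, 0.3], [0.8896, -0.312, 0, 0, 0, 0, 0.3], [0.888, -0.312, 0.32, 0, 0, 0, 0.3], [0, 0, 0.16, 0, 0, 0, 0.3], [0, 0, 0, 0, 0, 0, 0.3]]}

```text
time_s: 12.82
tool_pos: [0.5173, 0.0677, 0.0475]
tool_rot: [-0.0, 0.77, 0.639, -0.001]
force: [-0.3, 0.2, -1.1]
width: 0.558
grasp_force: 52.0
```

```bash
python3 - <<'E'
from h import *
go([.5205,.066,-.001],-10)
c=capture("wrist"); np.savez("w3.npz",**c); cv2.imwrite("pics/w3.png",cv2.resize(c["frame"][120:400,160:400],None,fx=2.1,fy=2.1,interpolation=2))
E
```

```text
t 12.82 cur [0.5173 0.0677 0.0475] yaw -10.6 j7 0.21
rotvec [-0.002   0.0013 -0.0109] shift before turn [-0.001   0.0035  0.0485] after turn [-0.0011  0.0034  0.0485]
```

View pics/w3.png

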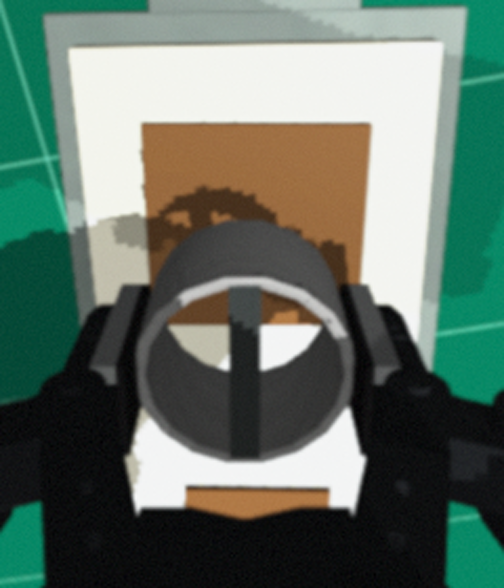

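```bash
python3 - <<'E'
from h import *
c=dict(np.load("w3.npz")); P=lambda l: np.array(l)/2.1+[159.76,119.76]
zr=.0475+.0208+.032
r=world(c,P([(137,360),(353,360),(245,277),(245,461)]),zr); print("ring lrtb",r[:,:2].round(4).tolist())
al=P([(245,369)]); print("ring ctr",world(c,al,zr).round(4), "w",np.linalg.norm(r[0]-r[1]),np.linalg.norm(r[2]-r[3]))
o=world(c,P([(142,124),(371,124),(170,324),(323,324)]),.019)[:,:2]; print("off",o.round(4).tolist())
u=(o[1]-o[0])/np.linalg.norm(o[1]-o[0]); print("len",np.linalg.norm(o[1]-o[0]),"yaw",np.degrees(np.arctan2(u[1],u[0])))
n=np.array([u[1],-u[0]]); mid=(o[0]+o[1])/2; print("ctr from far edge",(mid+n*.038).round(4),"near-edge dist",(o[2:]-mid)@n)
E
```

```text
ring lrtb [[0.4936, 0.0755], [0.5407, 0.0668], [0.521, 0.0915], [0.512, 0.0434]]
ring ctr [[0.5167 0.0689 0.1003]] w 0.04790001707062139 0.0489301643633154
off [[0.49, 0.1103], [0.5638, 0.0966], [0.4821, 0.0349], [0.5375, 0.0246]]
len 0.07505923826500113 yaw -10.567813395850804
ctr from far edge [0.5199 0.0661] near-edge dist [0.07558486 0.07553775]
```

In the tool's units: 0.0034 m is 0.0544, -0.0009 m is -0.0144.

>>> inch_along:
  plan: {"moves":[[-0.0144, 0.0544, 0.32, 0, 0, 0, 0.3], [0, 0, 0.24, 0, 0, 0, 0.3], [0, 0, 0.128, 0, 0, 0, 0.3], [0, 0, 0, 0, 0, 0, 0.3], [0, 0, 0, 0, 0, 0, 0.3]]}

```text
time_s: 13.5
tool_pos: [0.5218, 0.0663, 0.0056]
tool_rot: [0.0, 0.77, 0.638, 0.0]
force: [0.8, -0.6, -1.3]
width: 0.558
grasp_force: 52.1
```

```bash
python3 -c "
from h import *
go([.5205,.066,-.0018],-10.5)"
```

```text
t 13.5 cur [0.5218 0.0663 0.0056] yaw -10.7 j7 0.26
rotvec [ 0.0005 -0.0001 -0.003 ] shift before turn [-0.0005 -0.0012  0.0074] after turn [-0.0005 -0.0012  0.0074]
```

In the tool's units: -0.0012 m is -0.0192, 0.004 m is 0.064.

>>> inch_along:
  plan: {"moves":[[0, -0.0192, 0.064, 0, 0, 0, 0.3], [0, 0, 0.032, 0, 0, 0, 0.3], [0, 0, 0.016, 0, 0, 0, 0.3], [0, 0, 0.008, 0, 0, 0, 0.3], [0, 0, 0, 0, 0, 0, 0.3]]}

```text
time_s: 14.12
tool_pos: [0.5203, 0.0668, -0.0019]
tool_rot: [-0.0, 0.77, 0.638, 0.0]
force: [-1.3, -0.2, 3.5]
width: 0.562
grasp_force: 52.7
```

```bash
python3 -c "
from h import *
print(state()[0]['force'])
go([.5205,.066,-.0018],-10.5)"
```

```text
[-1.29289541 -0.24451575  3.45745908]
t 14.12 cur [ 0.5203  0.0668 -0.0019] yaw -10.7 j7 0.26
rotvec [-0.0001 -0.0003 -0.0027] shift before turn [-0.0008  0.0004 -0.0001] after turn [-0.0008  0.0003 -0.0001]
```

In the tool's units: -0.06 m is -0.96, -0.03 m is -0.48.

>>> inch_along:
  plan: {"moves":[[0, 0, 0, 0, 0, 0, 0.75], [0, 0, 0, 0, 0, 0, 0.75], [0, 0, 0, 0, 0, 0, 0.75], [0, 0, -0.48, 0, 0, 0, 0.8], [0, 0, -0.96, 0, 0, 0, 1], [0, 0, -0.96, 0, 0, 0, 1], [0, 0, 0, 0, 0, 0, 1], [0, 0, 0, 0, 0, 0, 1]]}

```text
time_s: 15.12
tool_pos: [0.5198, 0.0672, 0.1476]
tool_rot: [-0.0, 0.77, 0.639, -0.0]
force: [-0.3, -0.2, -0.2]
width: 1.002
grasp_force: 0.0
```

```bash
cat >> h.py <<'E'
def fit(c,zlo=.045,zhi=.056,zt=.051,name="die"):
    high(c,zlo,zhi,(.40,-.20,.62,.14),name,zt)
    comps(c,brown(c),(150,0,420,300),.019,"brown",600)
E
python3 - <<'E'
from h import *
c=capture("wrist"); np.savez("w4.npz",**c); fit(c)
go([.585,.308,.12],77)
E
```

```text
die [519.4  67.   79.4  50.8  50.4] px [277. 200.] 928 cloud [519.5  67.2  31.2  49.1  49. ] zmed 0.0515
brown [519.4  67.  169.3  75.9  75.3] px [277. 181.] 2542
brown [497.8 -57.9 167.9  59.4  21.3] px [278. 292.] 688
t 15.18 cur [0.5193 0.0671 0.1468] yaw -10.6 j7 0.11
rotvec [-1.9000e-03 -1.4000e-03 -1.5295e+00] shift before turn [0.2489 0.0201 0.0267] after turn [-0.0098  0.2495  0.0268]
```

>>> inch_along:
  plan: {"moves":[[0.7968, 0.064, 0, 0, 0, 0, 1], [0.7968, 0.064, 0, 0, 0, 0, 1], [0.7968, 0.064, 0, 0, 0, 0, 1], [0.7968, 0.064, 0, 0, 0, 0, 1], [0.7968, 0.064, 0, 0, 0, 0, 1], [0, 0, 0, 0, 0, -0.748, 1], [0, 0, 0, 0, 0, -0.748, 1], [0, 0, 0, 0, 0, -0.748, 1], [0, 0, 0, 0, 0, -0.748, 1], [0, 0, 0, 0, 0, -0.748, 1], [0, 0, 0, 0, 0, -0.748, 1], [0, 0, 0, 0, 0, -0.748, 1], [0, 0, 0, 0, 0, -0.748, 1], [0, 0, 0, 0, 0, -0.136, 1], [0, 0, 0, 0, 0, 0, 1], [0, 0, 0, 0, 0, 0, 1]]}

```text
time_s: 17.18
tool_pos: [0.5858, 0.3076, 0.1472]
tool_rot: [-0.0, 0.114, 0.993, -0.0]
force: [-0.2, 0.8, 0.1]
width: 1.003
grasp_force: 0.0
```

```bash
python3 - <<'E'
from h import *
c=capture("wrist"); np.savez("w5.npz",**c); cv2.imwrite("pics/w5.png",c["frame"])
high(c,.026,.04,(.5,.24,.66,.38),"strap",.032)
go([.585,.308,-.02],77)
E
```

```text
strap [585.8 311.1 168.   85.3  37.2] px [279. 189.] 1246 cloud [586.2 311.1 167.9  83.9  36.3] zmed 0.0325
t 17.23 cur [0.5859 0.3077 0.1474] yaw 76.9 j7 0.94
rotvec [-0.0005 -0.0004 -0.0012] shift before turn [0.0008 0.0002 0.1674] after turn [9.000e-04 1.000e-04 1.674e-01]
```

View pics/w5.png

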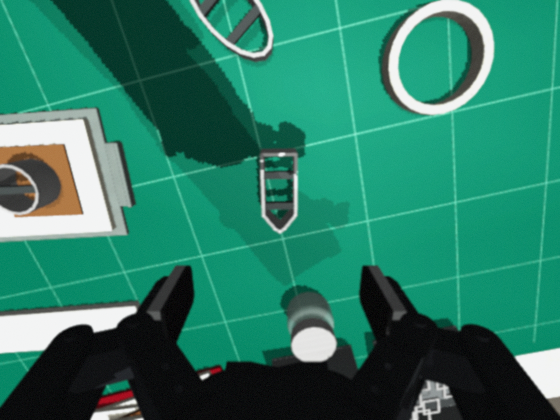

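Careful with the scale: shifts go in shares of 62.5 mm and turns go in units of 0.25 rad. That gives: 0.05 m is 0.8, 0.04 m is 0.64, -0.019 rad is -0.076.

```bash
python3 -c "
from h import *
go([.5862,.3108,-.022],78)"
```

```text
t 17.23 cur [0.5859 0.3077 0.1474] yaw 76.9 j7 0.94
rotvec [-0.0005 -0.0004 -0.0187] shift before turn [0.0003 0.0032 0.1694] after turn [0.0003 0.0031 0.1694]
```

>>> inch_along:
  plan: {"moves":[[0, 0, 0.8, 0, 0, -0.076, 0.8], [-0.0032, 0.0528, 0.8, 0, 0, 0, 0.8], [0, 0, 0.64, 0, 0, 0, 0.8], [0, 0, 0.32, 0, 0, 0, 0.8], [0, 0, 0.112, 0, 0, 0, 0.8], [0, 0, 0, 0, 0, 0, 0.8], [0, 0, 0, 0, 0, 0, 0.8]]}

```text
time_s: 18.1
tool_pos: [0.5882, 0.3115, -0.0175]
tool_rot: [0.001, 0.104, 0.995, 0.001]
force: [-1.2, -0.5, -0.4]
width: 0.802
grasp_force: 0.0
```

```bash
python3 -c "
from h import *
go([.5862,.3108,-.022],78)"
```

```text
t 18.1 cur [ 0.5882  0.3115 -0.0175] yaw 78.1 j7 0.99
rotvec [0.0019 0.0022 0.0015] shift before turn [ 0.0018 -0.0011  0.0045] after turn [ 0.0018 -0.0011  0.0045]
```

In the tool's units: 0.004 m is 0.064, 0.0018 m is 0.0288.

>>> inch_along:
  plan: {"moves":[[0.0288, -0.0176, 0.064, 0, 0, 0, 0.8], [0, 0, 0, 0, 0, 0, 0.8], [0, 0, 0, 0, 0, 0, 0.2], [0, 0, 0, 0, 0, 0, 0.2], [0, 0, 0, 0, 0, 0, 0.2], [0, 0, 0, 0, 0, 0, 0.2], [0, 0, 0, 0, 0, 0, 0.2], [0, 0, 0, 0, 0, 0, 0.2]]}
  grip_force: 50

```text
time_s: 19.1
tool_pos: [0.5852, 0.3103, -0.0229]
tool_rot: [0.0, 0.104, 0.995, 0.0]
force: [0.1, -0.3, 4.1]
width: 0.417
grasp_force: 50.7
```

```bash
python3 -c "
from h import *
go([.4894,-.1018,.08],-10.5)"
```

```text
t 19.1 cur [ 0.5852  0.3103 -0.0229] yaw 78.1 j7 0.99
rotvec [6.0000e-04 1.0000e-04 1.5461e+00] shift before turn [ 0.0087 -0.423  -0.1031] after turn [-0.4227 -0.0191 -0.1029]
```

>>> inch_along:
  plan: {"moves":[[0, 0, -0.48, 0, 0, 0, 0.2], [0, 0, -0.8, 0, 0, 0, 0.2], [0.0192, -0.9664, -0.4, 0, 0, 0, 0.2], [0.0192, -0.9664, 0, 0, 0, 0, 0.2], [0.0192, -0.9664, 0, 0, 0, 0, 0.2], [0.0192, -0.9664, 0, 0, 0, 0, 0.2], [0.0192, -0.9664, 0, 0, 0, 0, 0.2], [0.0192, -0.9664, 0, 0, 0, 0, 0.2], [0.0192, -0.9664, 0, 0, 0, 0, 0.2], [0, 0, 0, 0, 0, 0.748, 0.2], [0, 0, 0, 0, 0, 0.748, 0.2], [0, 0, 0, 0, 0, 0.748, 0.2], [0, 0, 0, 0, 0, 0.748, 0.2], [0, 0, 0, 0, 0, 0.748, 0.2], [0, 0, 0, 0, 0, 0.748, 0.2], [0, 0, 0, 0, 0, 0.748, 0.2], [0, 0, 0, 0, 0, 0.748, 0.2], [0, 0, 0, 0, 0, 0.2, 0.2], [0, 0, 0, 0, 0, 0, 0.2], [0, 0, 0, 0, 0, 0, 0.2]]}

```text
time_s: 21.6
tool_pos: [0.49, -0.0991, 0.0806]
tool_rot: [-0.0, 0.768, 0.64, 0.0]
force: [-1.2, 0.5, -1.6]
width: 0.416
grasp_force: 50.4
```

```bash
python3 - <<'E'
from h import *
go([.4894,-.1018,.045],-10.5)
E
```

```text
t 21.6 cur [ 0.49   -0.0991  0.0806] yaw -10.4 j7 0.55
rotvec [-0.0002 -0.0002  0.002 ] shift before turn [-0.0027 -0.0001  0.0356] after turn [-0.0027 -0.0001  0.0356]
```

In the tool's units: 0.025 m is 0.4, 0.008 m is 0.128.

>>> inch_along:
  plan: {"moves":[[-0.0432, 0, 0.4, 0, 0, 0, 0.2], [0, 0, 0.128, 0, 0, 0, 0.2], [0, 0, 0, 0, 0, 0, 0.2], [0, 0, 0, 0, 0, 0, 0.2]]}

```text
time_s: 22.1
tool_pos: [0.49, -0.102, 0.0482]
tool_rot: [0.0, 0.769, 0.64, 0.0]
force: [0.4, -0.9, -0.6]
width: 0.409
grasp_force: 50.5
```

```bash
python3 - <<'E'
from h import *
go([.4894,-.1018,-.0039],-10.5)
s,p,R=state()
c=capture("wrist"); np.savez("w6.npz",**c); cv2.imwrite("pics/w6.png",cv2.resize(c["frame"][120:400,160:400],None,fx=2.1,fy=2.1,interpolation=2))
zt=p[2]+.0229+.032; print(zt); high(c,zt-.006,zt+.006,(.40,-.20,.62,-.0),"strap",zt)
comps(c,brown(c),(150,120,420,420),.019,"brown",100)
E
```

```text
t 22.1 cur [ 0.49   -0.102   0.0482] yaw -10.5 j7 0.59
rotvec [ 0.0008 -0.0001  0.0004] shift before turn [ 0.0001 -0.0006  0.0521] after turn [ 0.0001 -0.0006  0.0521]
0.10309769009796008
strap [489.7 -97.9 102.   84.   61.3] px [277. 286.] 7378 cloud [491.3 -98.1 102.6  82.1  58.2] zmed 0.1036
brown [495.3 -69.1 168.5  60.   43.7] px [277. 176.] 3957
brown [ 487.4 -112.1  169.5   42.5   21.3] px [276. 240.] 1448
brown [ 480.8 -147.4  169.5   42.8   17.4] px [276. 282.] 993
```

View pics/w6.png

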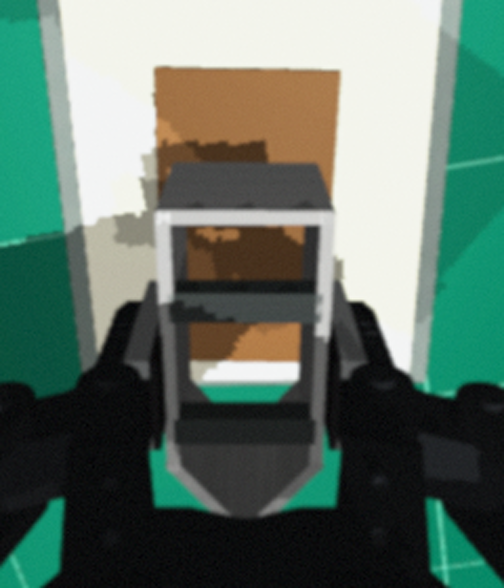

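```bash
python3 - <<'E'
from h import *
c=dict(np.load("w6.npz")); P=lambda l: np.array(l)/2.1+[159.76,119.76]
def f(pts,z,L,name):
    o=world(c,P(pts),z)[:,:2]; u=(o[1]-o[0]); w=np.linalg.norm(u); u/=w; n=np.array([u[1],-u[0]]); m=(o[0]+o[1])/2
    n0=np.array([-np.sin(np.radians(79.5-90+0)),0]); print(name,"w",w.round(4),"yaw",np.degrees(np.arctan2(u[1],u[0])).round(2),"mid",m.round(4),"far",((o[2:]-m)@n).round(4))
    a=np.radians(-10.5); n=np.array([np.sin(a),-np.cos(a)]); print("   centre",(m+n*L).round(4))
f([(155,211),(334,211),(245,517)],.1031,.042,"strap")
f([(154,67),(340,71),(187,361),(303,361)],.019,.055,"off")
E
```

```text
strap w 0.0356 yaw -10.47 mid [ 0.4962 -0.0627] far [0.0799]
   centre [ 0.4885 -0.104 ]
off w 0.0594 yaw -11.69 mid [ 0.4997 -0.0481] far [0.1104 0.1095]
   centre [ 0.4897 -0.1021]
```

>>> inch_along:
  plan: {"moves":[[0.0288, 0.0128, 0.32, 0, 0, 0.036, 0.2], [0, 0, 0.24, 0, 0, 0, 0.2], [0, 0, 0.144, 0, 0, 0, 0.2], [0, 0, 0, 0, 0, 0, 0.2], [0, 0, 0, 0, 0, 0, 0.2]]}

```text
time_s: 22.78
tool_pos: [0.4909, -0.1005, 0.004]
tool_rot: [0.0, 0.772, 0.636, 0.0]
force: [0.9, -0.6, -2.6]
width: 0.414
grasp_force: 50.5
```

```bash
python3 -c "
from h import *
go([.4915,-.1004,-.0039],-11)"
```

```text
t 22.77 cur [ 0.4909 -0.1005  0.004 ] yaw -11.0 j7 0.64
rotvec [ 0.0005  0.0001 -0.0003] shift before turn [0.0002 0.0006 0.0079] after turn [0.0002 0.0006 0.0079]
```

In the tool's units: 0.004 m is 0.064, 0.002 m is 0.032.

>>> inch_along:
  plan: {"moves":[[0, 0, 0.064, 0, 0, 0, 0.2], [0, 0, 0.032, 0, 0, 0, 0.2], [0, 0, 0.016, 0, 0, 0, 0.2], [0, 0, 0.008, 0, 0, 0, 0.2], [0, 0, 0, 0, 0, 0, 0.2]]}

```text
time_s: 23.4
tool_pos: [0.4907, -0.1002, -0.0038]
tool_rot: [-0.0, 0.772, 0.636, -0.0]
force: [-0.5, -0.6, -1.9]
width: 0.415
grasp_force: 50.5
```

>>> inch_along:
  plan: {"moves":[[0, 0, 0, 0, 0, 0, 0.7], [0, 0, 0, 0, 0, 0, 0.7], [0, 0, 0, 0, 0, 0, 0.7], [0, 0, -0.48, 0, 0, 0, 0.8], [0, 0, -0.96, 0, 0, 0, 1], [0, 0, -0.96, 0, 0, 0, 1], [0, 0, 0, 0, 0, 0, 1], [0, 0, 0, 0, 0, 0, 1]]}

```text
time_s: 24.4
tool_pos: [0.4904, -0.0996, 0.1461]
tool_rot: [-0.0, 0.771, 0.636, 0.0]
force: [0.6, -0.0, -1.0]
width: 0.998
grasp_force: 0.0
```

```bash
python3 - <<'E'
from h import *
c=capture("wrist"); np.savez("w7.npz",**c); fit(c)
cv2.imwrite("pics/w7.png",cv2.resize(c["frame"][30:310,190:370],None,fx=2.1,fy=2.1,interpolation=2))
go([.4909,-.3505,.12],-10.5+4)
E
```

```text
die [516.1  50.2 169.   47.7  19.7] px [274.  14.] 647 cloud [516.3  50.8 169.2  47.   17.9] zmed 0.0513
die [ 489.6 -101.5   78.2   86.7   36.9] px [277. 197.] 1410 cloud [ 489.4 -101.5   78.3   83.9   36.1] zmed 0.0516
brown [516.   49.1 169.   76.2  40.4] px [274.  32.] 2815
brown [ 488.6 -101.8   78.5  110.5   59.9] px [275. 182.] 2361
brown [ 487.9 -107.4  168.1   31.4   27.7] px [276. 198.] 691
t 24.45 cur [ 0.4899 -0.0996  0.1454] yaw -11.0 j7 0.47
rotvec [-0.0019 -0.0005 -0.0782] shift before turn [-0.2462  0.0488  0.0252] after turn [-0.2492  0.0294  0.0254]
```

View pics/w7.png

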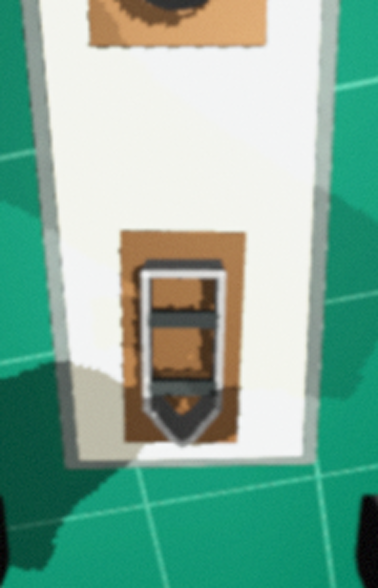

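>>> inch_along:
  plan: {"moves":[[-0.8224, -0.032, 0, 0, 0, 0, 1], [-0.8224, -0.032, 0, 0, 0, 0, 1], [-0.8224, -0.032, 0, 0, 0, 0, 1], [-0.8224, -0.032, 0, 0, 0, 0, 1], [-0.8224, -0.032, 0, 0, 0, 0, 1], [0, 0, 0, 0, 0, -0.312, 1], [0, 0, 0, 0, 0, 0, 1], [0, 0, 0, 0, 0, 0, 1]]}

```text
time_s: 25.45
tool_pos: [0.4317, -0.3493, 0.1451]
tool_rot: [-0.001, 0.746, 0.666, 0.0]
force: [0.0, -0.0, -0.7]
width: 1.003
grasp_force: 0.0
```

```bash
python3 - <<'E'
from h import *
c=capture("wrist"); np.savez("w8.npz",**c)
high(c,.03,.042,(.36,-.42,.52,-.28),"block",.035)
go([.431,-.351,-.020],-6.6)
E
```

```text
block [ 430.8 -350.4  173.5   44.9   29.1] px [277. 197.] 1227 cloud [ 430.8 -351.   172.7   43.7   27.8] zmed 0.0357
block [ 510.6 -415.8    2.7   22.9   16.1] px [360. 248.] 220 cloud [ 509.2 -413.6    0.6   21.3   12.6] zmed 0.0405
t 25.5 cur [ 0.432  -0.3494  0.1454] yaw -6.5 j7 0.96
rotvec [-0.0012 -0.0012  0.0016] shift before turn [-0.0019 -0.0006  0.1654] after turn [-0.0017 -0.0008  0.1654]
```

In the tool's units: 0.05 m is 0.8, 0.04 m is 0.64.

>>> inch_along:
  plan: {"moves":[[-0.0224, -0.0048, 0.8, 0, 0, 0, 0.9], [0, 0, 0.8, 0, 0, 0, 0.9], [0, 0, 0.64, 0, 0, 0, 0.9], [0, 0, 0.288, 0, 0, 0, 0.9], [0, 0, 0.128, 0, 0, 0, 0.9], [0, 0, 0, 0, 0, 0, 0.9], [0, 0, 0, 0, 0, 0, 0.9]]}

```text
time_s: 26.38
tool_pos: [0.4322, -0.3526, -0.0186]
tool_rot: [0.001, 0.746, 0.666, 0.0]
force: [-0.2, -0.0, -0.6]
width: 0.901
grasp_force: 0.0
```

```bash
python3 -c "
from h import *
go([.4315,-.3508,-.021],-6.6)"
```

```text
t 26.38 cur [ 0.4322 -0.3526 -0.0186] yaw -6.5 j7 1.11
rotvec [0.0019 0.0013 0.0013] shift before turn [ 0.0017 -0.0009  0.0024] after turn [ 0.0017 -0.0009  0.0024]
```

>>> inch_along:
  plan: {"moves":[[0.0272, -0.0144, 0.032, 0, 0, 0, 0.9], [0, 0, 0, 0, 0, 0, 0.9], [0, 0, 0, 0, 0, 0, 0.2], [0, 0, 0, 0, 0, 0, 0.2], [0, 0, 0, 0, 0, 0, 0.2], [0, 0, 0, 0, 0, 0, 0.2], [0, 0, 0, 0, 0, 0, 0.2], [0, 0, 0, 0, 0, 0, 0.2]]}
  grip_force: 60

```text
time_s: 27.38
tool_pos: [0.4309, -0.3503, -0.0215]
tool_rot: [0.0, 0.746, 0.666, 0.0]
force: [-0.7, 0.4, 5.9]
width: 0.507
grasp_force: 62.2
```

>>> inch_along:
  plan: {"moves":[[0, 0, -0.48, 0, 0, 0, 0.2], [0, 0, -0.8, 0, 0, 0, 0.2], [0, 0, -0.64, 0, 0, 0, 0.2], [0, 0, 0, 0, 0, 0, 0.2], [0, 0, 0, 0, 0, 0, 0.2]]}

```text
time_s: 28.0
tool_pos: [0.43, -0.3489, 0.0969]
tool_rot: [-0.001, 0.746, 0.666, -0.0]
force: [-0.4, 0.5, -3.9]
width: 0.507
grasp_force: 62.6
```

```bash
python3 -c "
from h import *
go([.505,-.0175,.06],-10)"
```

```text
t 28.0 cur [ 0.43   -0.3489  0.0969] yaw -6.5 j7 1.01
rotvec [-0.0021 -0.0017  0.061 ] shift before turn [0.3377 0.037  0.0374] after turn [0.3394 0.0163 0.0369]
```

>>> inch_along:
  plan: {"moves":[[0.9008, 0.0992, 0, 0, 0, 0, 0.2], [0.9008, 0.0992, 0, 0, 0, 0, 0.2], [0.9008, 0.0992, 0, 0, 0, 0, 0.2], [0.9008, 0.0992, 0, 0, 0, 0, 0.2], [0.9008, 0.0992, 0, 0, 0, 0, 0.2], [0.9008, 0.0992, 0.192, 0, 0, 0, 0.2], [0, 0, 0.32, 0, 0, 0.244, 0.2], [0, 0, 0.128, 0, 0, 0, 0.2], [0, 0, 0, 0, 0, 0, 0.2], [0, 0, 0, 0, 0, 0, 0.2]]}

```text
time_s: 29.25
tool_pos: [0.5061, -0.0201, 0.0584]
tool_rot: [0.0, 0.767, 0.642, -0.0]
force: [-0.4, 0.2, -3.1]
width: 0.504
grasp_force: 62.4
```

```bash
python3 - <<'E'
from h import *
go([.505,-.0175,-.0055],-10)
s,p,R=state()
c=capture("wrist"); np.savez("w9.npz",**c); cv2.imwrite("pics/w9.png",cv2.resize(c["frame"][120:400,160:400],None,fx=2.1,fy=2.1,interpolation=2))
zt=p[2]+.0215+.035; high(c,zt-.005,zt+.005,(.47,-.06,.54,.03),"block",zt)
E
```

```text
t 29.25 cur [ 0.5061 -0.0201  0.0584] yaw -10.1 j7 0.47
rotvec [ 0.0002  0.0004 -0.0023] shift before turn [ 0.0024 -0.0015  0.0639] after turn [ 0.0024 -0.0015  0.0639]
block [504.4 -19.2 169.9  71.6  32.2] px [276. 299.] 6169 cloud [504.3 -20.9 169.2  69.3  29.5] zmed 0.1155
```

View pics/w9.png

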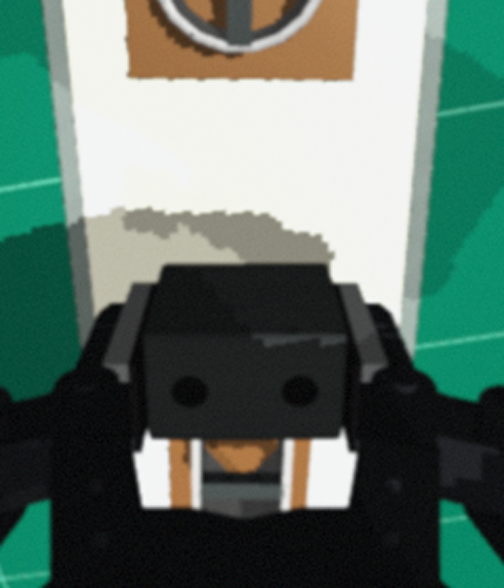

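```bash
python3 - <<'E'
from h import *
c=dict(np.load("w9.npz")); P=lambda l: np.array(l)/2.1+[159.76,119.76]
o=world(c,P([(146,335),(350,333),(342,437),(152,438)]),.1149)[:,:2]; print(o.round(4).tolist(),o.mean(0).round(4),np.linalg.norm(o-np.roll(o,-1,0),axis=1).round(4))
m=o.mean(0); d=np.array([.5043,-.0174])-m; a=np.radians(-10.1); print(d.round(4),"tool",(d@[-np.sin(a),np.cos(a)]).round(4),(d@[np.cos(a),np.sin(a)]).round(4))
q=world(c,P([(127,78),(354,80)]),.019)[:,:2]; print("sq near edge mid",q.mean(0).round(4),"-> centre",(q.mean(0)+.038*np.array([-np.sin(a),np.cos(a)])).round(4))
E
```

```text
[[0.4867, -0.0042], [0.5292, -0.0113], [0.5242, -0.0381], [0.4819, -0.0309]] [ 0.5055 -0.0211] [0.0431 0.0273 0.0429 0.0271]
[-0.0012  0.0037] tool 0.0035 -0.0018
sq near edge mid [0.5125 0.0294] -> centre [0.5191 0.0668]
```

In the tool's units: 0.0031 m is 0.0496, -0.0018 m is -0.0288.

>>> inch_along:
  plan: {"moves":[[0.0496, -0.0288, 0.4, 0, 0, 0, 0.2], [0, 0, 0.32, 0, 0, 0, 0.2], [0, 0, 0.176, 0, 0, 0, 0.2], [0, 0, 0, 0, 0, 0, 0.2], [0, 0, 0, 0, 0, 0, 0.2]]}

```text
time_s: 29.92
tool_pos: [0.5055, -0.0157, 0.0029]
tool_rot: [0.0, 0.766, 0.642, 0.0]
force: [0.2, 0.7, -2.9]
width: 0.501
grasp_force: 62.4
```

```bash
python3 -c "
from h import *
go([.5049,-.0168,-.0055],-10)"
```

```text
t 29.93 cur [ 0.5055 -0.0157  0.0029] yaw -10.1 j7 0.54
rotvec [ 0.0012 -0.0001 -0.0009] shift before turn [-0.0011 -0.0004  0.0084] after turn [-0.0011 -0.0004  0.0084]
```

>>> inch_along:
  plan: {"moves":[[-0.0192, -0.0064, 0.08, 0, 0, 0, 0.2], [0, 0, 0.032, 0, 0, 0, 0.2], [0, 0, 0.016, 0, 0, 0, 0.2], [0, 0, 0.0064, 0, 0, 0, 0.2], [0, 0, 0, 0, 0, 0, 0.2]]}

```text
time_s: 30.55
tool_pos: [0.5042, -0.0165, -0.0055]
tool_rot: [-0.0, 0.766, 0.643, 0.0]
force: [-2.4, -0.5, 5.8]
width: 0.505
grasp_force: 63.6
```

```bash
python3 -c "
from h import *
print(state()[0]['force'])"
```

```text
[-2.44199809 -0.50366795  5.77714507]
```

>>> inch_along:
  plan: {"moves":[[0, 0, 0, 0, 0, 0, 0.7], [0, 0, 0, 0, 0, 0, 0.7], [0, 0, 0, 0, 0, 0, 0.7], [0, 0, -0.48, 0, 0, 0, 0.8], [0, 0, -0.96, 0, 0, 0, 1], [0, 0, -0.96, 0, 0, 0, 1], [0, 0, 0, 0, 0, 0, 1], [0, 0, 0, 0, 0, 0, 1]]}

```text
time_s: 31.55
tool_pos: [0.5039, -0.016, 0.1436]
tool_rot: [-0.0, 0.766, 0.643, 0.0]
force: [-0.3, 0.2, -0.2]
width: 0.999
grasp_force: 0.0
```

```bash
python3 - <<'E'
from h import *
c=capture("wrist"); np.savez("w10.npz",**c); fit(c)
go([.704,-.036,.12],-7.5)
E
```

```text
die [519.2  66.4 170.   50.6  49.6] px [279. 104.] 1171 cloud [519.3  66.9 164.5  49.5  48.8] zmed 0.0515
die [503.3 -16.7 170.   44.7  29.6] px [277. 202.] 1394 cloud [503.2 -17.4 170.4  43.9  27.9] zmed 0.0517
die [ 490.  -100.9   79.    88.9   36.8] px [278. 275.] 1287 cloud [ 489.9 -101.6   79.1   85.2   35.9] zmed 0.0515
brown [519.3  66.5  79.2  76.1  75.9] px [279. 102.] 3616
brown [506.3  68.8  79.9  43.1  19. ] px [266. 105.] 706
brown [531.6  64.3  80.   43.1  19. ] px [291. 106.] 720
brown [489.4 -97.7  78.8 102.7  60.2] px [276. 249.] 1653
t 31.6 cur [ 0.5033 -0.016   0.1429] yaw -10.0 j7 0.36
rotvec [-0.002  -0.0002 -0.0438] shift before turn [0.0152 0.2011 0.0225] after turn [0.0064 0.2015 0.0229]
```

>>> inch_along:
  plan: {"moves":[[0.064, 0.808, 0, 0, 0, -0.044, 1], [0.064, 0.808, 0, 0, 0, -0.044, 1], [0.064, 0.808, 0, 0, 0, -0.044, 1], [0.064, 0.808, 0, 0, 0, -0.044, 1], [0, 0, 0, 0, 0, 0, 1], [0, 0, 0, 0, 0, 0, 1]]}

```text
time_s: 32.35
tool_pos: [0.7043, -0.033, 0.1415]
tool_rot: [-0.002, 0.752, 0.659, -0.002]
force: [0.1, 0.1, 0.2]
width: 1.002
grasp_force: 0.0
```

```bash
python3 - <<'E'
from h import *
c=capture("wrist"); np.savez("w11.npz",**c)
comps(c,pale(c),(170,0,380,330),.012,"plate",1500)
cv2.imwrite("pics/w11.png",c["frame"])
go([.704,-.036,-.028],-7.5)
E
```

```text
plate [703.7 -36.2  82.5 271.7  60.9] px [278. 169.] 14359
t 32.4 cur [ 0.7042 -0.0328  0.1422] yaw -7.6 j7 0.3
rotvec [-0.0038  0.     -0.0014] shift before turn [-0.0032  0.0009  0.1702] after turn [-0.0032  0.0002  0.1702]
```

View pics/w11.png

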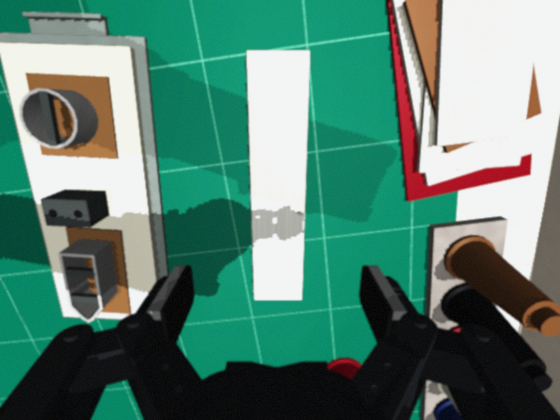

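>>> inch_along:
  plan: {"moves":[[-0.0528, 0.0096, 0.8, 0.004, 0, 0, 1], [0, 0, 0.8, 0, 0, 0, 1], [0, 0, 0.64, 0, 0, 0, 1], [0, 0, 0.24, 0, 0, 0, 1], [0, 0, 0.128, 0, 0, 0, 1], [0, 0, 0, 0, 0, 0, 1], [0, 0, 0, 0, 0, 0, 1]]}

```text
time_s: 33.28
tool_pos: [0.7074, -0.0361, -0.0175]
tool_rot: [0.001, 0.752, 0.659, 0.001]
force: [-0.3, 1.1, 0.0]
width: 1.0
grasp_force: 0.0
```

```bash
python3 -c "
from h import *
go([.7042,-.0362,-.028],-7.5)"
```

```text
t 33.27 cur [ 0.7074 -0.0361 -0.0175] yaw -7.5 j7 0.39
rotvec [ 0.0016 -0.0001 -0.    ] shift before turn [-0.0005 -0.0032  0.0105] after turn [-0.0005 -0.0032  0.0105]
```

In the tool's units: 0.006 m is 0.096, 0.004 m is 0.064.

>>> inch_along:
  plan: {"moves":[[-0.008, -0.048, 0.096, 0, 0, 0, 1], [0, 0, 0.064, 0, 0, 0, 1], [0, 0, 0, 0, 0, 0, 0.85], [0, 0, 0, 0, 0, 0, 0.85]]}

```text
time_s: 33.78
tool_pos: [0.7033, -0.0361, -0.0293]
tool_rot: [-0.0, 0.752, 0.659, -0.0]
force: [0.3, 0.2, -0.6]
width: 0.85
grasp_force: 0.0
```

>>> inch_along:
  plan: {"moves":[[0, 0, 0, 0, 0, 0, 0.3], [0, 0, 0, 0, 0, 0, 0.3], [0, 0, 0, 0, 0, 0, 0.3], [0, 0, 0, 0, 0, 0, 0.3]]}
  grip_force: 80

```text
time_s: 34.28
tool_pos: [0.704, -0.0363, -0.0283]
tool_rot: [0.0, 0.752, 0.659, 0.0]
force: [-0.9, 0.5, 5.9]
width: 0.654
grasp_force: 86.9
```

```bash
python3 -c "
from h import *
go([.7042,-.0362,-.028],-7.5)"
```

```text
t 34.27 cur [ 0.704  -0.0363 -0.0283] yaw -7.5 j7 0.39
rotvec [ 0.0005 -0.     -0.0001] shift before turn [ 0.0001  0.0002 -0.0003] after turn [ 0.0001  0.0002 -0.0003]
```

In the tool's units: -0.05 m is -0.8, -0.04 m is -0.64.

>>> inch_along:
  plan: {"moves":[[0, 0, -0.32, 0, 0, 0, 0.3], [0, 0, -0.64, 0, 0, 0, 0.3], [0, 0, -0.8, 0, 0, 0, 0.3], [0, 0, 0, 0, 0, 0, 0.3], [0, 0, 0, 0, 0, 0, 0.3]]}

```text
time_s: 34.9
tool_pos: [0.7022, -0.0353, 0.0801]
tool_rot: [-0.001, 0.752, 0.659, -0.001]
force: [0.7, 0.1, -4.4]
width: 0.653
grasp_force: 86.2
```

```bash
python3 - <<'E'
from h import *
go([.505,-.0172,.06],-10.1)
c=capture("wrist"); W=cloud(c); s,p,R=state(); T=R.inv().apply(W.reshape(-1,3)-p)
m=(np.abs(T[:,2]+.0163)<.02)&(np.abs(T[:,1])<.02)&(T[:,0]>.03); q=T[m]; print(len(q),np.polyfit(q[:,0],q[:,2],1),np.polyfit(q[:,1],q[:,2],1),q[:,0].max())
E
```

```text
t 34.9 cur [ 0.7022 -0.0353  0.0801] yaw -7.5 j7 0.34
rotvec [-0.0033 -0.0007  0.0454] shift before turn [-0.0078 -0.1978  0.0207] after turn [-0.0167 -0.1973  0.0201]Traceback (most recent call last):
  File "<stdin>", line 4, in <module>
    raise TypeError("expected non-empty vector for x")
TypeError: expected non-empty vector for x
```

>>> inch_along:
  plan: {"moves":[[-0.048, -0.7904, 0, 0, 0, 0.0452, 0.3], [-0.048, -0.7904, 0, 0, 0, 0.0452, 0.3], [-0.048, -0.7904, 0, 0, 0, 0.0452, 0.3], [-0.048, -0.7904, 0, 0, 0, 0.0452, 0.3], [0, 0, 0.16, 0, 0, 0, 0.3], [0, 0, 0, 0, 0, 0, 0.3], [0, 0, 0, 0, 0, 0, 0.3]]}

```text
time_s: 35.83
tool_pos: [0.5073, -0.0191, 0.0707]
tool_rot: [0.0, 0.766, 0.642, -0.0]
force: [-0.1, 0.4, -3.1]
width: 0.656
grasp_force: 86.6
```

```bash
python3 - <<'E'
from h import *
go([.505,-.0172,.0227],-10.1)
c=capture("wrist"); np.savez("w12.npz",**c); W=cloud(c); s,p,R=state(); T=R.inv().apply(W.reshape(-1,3)-p)
m=(np.abs(T[:,2]+.0403)<.012)&(np.abs(T[:,1])<.02)&(T[:,0]>.01); q=T[m]; print(len(q),np.polyfit(q[:,0],q[:,2],1),np.polyfit(q[:,1],q[:,2],1),q[:,0].min(),q[:,0].max())
cv2.imwrite("pics/w12.png",c["frame"])
b=capture("scene"); cv2.imwrite("pics/s12.png",np.hstack([cv2.resize(b["frame"][100:300,130:390],(520,400)),cv2.resize(c["frame"],(280,400))]))
E
```

```text
t 35.83 cur [ 0.5073 -0.0191  0.0707] yaw -10.1 j7 0.47
rotvec [-0.0004  0.0006  0.0004] shift before turn [ 0.0015 -0.0025  0.048 ] after turn [ 0.0014 -0.0025  0.048 ]
24964 [ 0.0008196  -0.04096156] [ 0.00023978 -0.0409007 ] 0.010002119140637608 0.12312792057895385
```

View pics/s12.png

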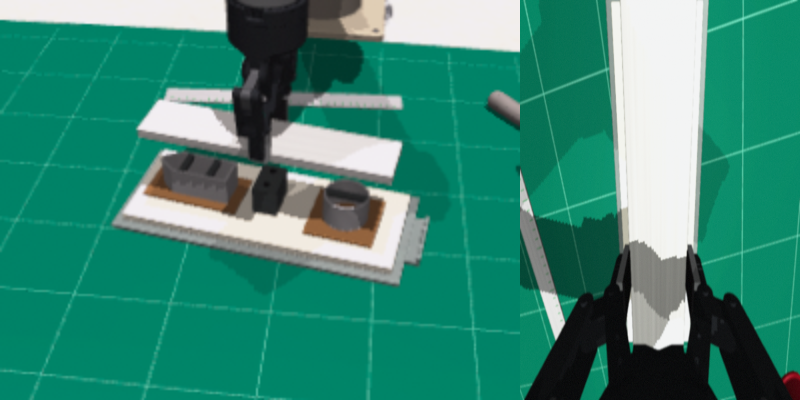

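In the tool's units: -0.0025 m is -0.04, 0.0016 m is 0.0256.

>>> inch_along:
  plan: {"moves":[[0.0256, -0.04, 0.32, 0, 0, 0, 0.3], [0, 0, 0.208, 0, 0, 0, 0.3], [0, 0, 0.08, 0, 0, 0, 0.3], [0, 0, 0, 0, 0, 0, 0.3], [0, 0, 0, 0, 0, 0, 0.3]]}

```text
time_s: 36.55
tool_pos: [0.5044, -0.017, 0.0334]
tool_rot: [-0.0, 0.767, 0.642, -0.0]
force: [1.2, -0.9, -3.6]
width: 0.647
grasp_force: 86.6
```

```bash
python3 -c "
from h import *
go([.505,-.0170,.0227],-10.1)"
```

```text
t 36.55 cur [ 0.5044 -0.017   0.0334] yaw -10.1 j7 0.52
rotvec [-0.0002  0.0001 -0.0001] shift before turn [0.0001 0.0006 0.0107] after turn [0.0001 0.0006 0.0107]
```

>>> inch_along:
  plan: {"moves":[[0, 0.0064, 0.08, 0, 0, 0, 0.3], [0, 0, 0.048, 0, 0, 0, 0.3], [0, 0, 0.024, 0, 0, 0, 0.3], [0, 0, 0.016, 0, 0, 0, 0.3], [0, 0, 0, 0, 0, 0, 0.3]]}

```text
time_s: 37.17
tool_pos: [0.5042, -0.0168, 0.0227]
tool_rot: [-0.0, 0.767, 0.642, -0.0]
force: [-0.4, -0.7, -1.5]
width: 0.653
grasp_force: 86.9
```

```bash
python3 -c "
from h import *
go([.505,-.0170,.0227],-10.1)"
```

```text
t 37.17 cur [ 0.5042 -0.0168  0.0227] yaw -10.1 j7 0.54
rotvec [-0.0011 -0.0002 -0.0001] shift before turn [-0.      0.0008 -0.    ] after turn [-0.      0.0008 -0.    ]
```

>>> inch_along:
  plan: {"moves":[[0, 0.0064, 0.0096, 0, 0, 0, 0.3], [0, 0, 0, 0, 0, 0, 0.3], [0, 0, 0, 0, 0, 0, 0.8], [0, 0, 0, 0, 0, 0, 0.85], [0, 0, 0, 0, 0, 0, 0.9], [0, 0, 0, 0, 0, 0, 0.9], [0, 0, -0.32, 0, 0, 0, 1], [0, 0, -0.64, 0, 0, 0, 1], [0, 0, -0.96, 0, 0, 0, 1], [0, 0, -0.96, 0, 0, 0, 1], [0, 0, 0, 0, 0, 0, 1], [0, 0, 0, 0, 0, 0, 1]]}

```text
time_s: 38.67
tool_pos: [0.5044, -0.0164, 0.2016]
tool_rot: [-0.001, 0.766, 0.642, -0.0]
force: [0.2, 0.4, -1.1]
width: 1.001
grasp_force: 0.0
```

```bash
python3 - <<'E'
from h import *
c=capture("wrist"); np.savez("w13.npz",**c)
high(c,.056,.07,(.4,-.25,.65,.2),"plate",.063,1000)
h=cv2.cvtColor(c["frame"],cv2.COLOR_BGR2HSV); comps(c,(h[...,1]<90),(150,0,400,310),.010,"tray",3000)
W=cloud(c); m=(W[...,2]>.056)&(W[...,2]<.07)&(abs(W[...,0]-.505)<.06)&(abs(W[...,1]+.017)<.15); q=W[m]
A=np.c_[q[:,:2],np.ones(len(q))]; print("tilt",np.linalg.lstsq(A,q[:,2],rcond=None)[0])
b=capture("scene"); cv2.imwrite("pics/s13.png",np.hstack([cv2.resize(b["frame"][100:300,130:390],(520,400)),cv2.resize(c["frame"],(280,400))]))
t=capture("top"); high(t,.05,.075,(.4,-.25,.65,.2),"top plate",.063,300)
E
```

```text
plate [503.7 -16.5  79.9 270.5  59.1] px [277. 165.] 13291 cloud [503.8 -16.4  79.9 270.   58.4] zmed 0.0637
tray [505.9 -16.3  80.4 347.8 140.4] px [278. 152.] 29475
tilt [-0.00095073 -0.0007432   0.06417917]
```

View pics/s13.png

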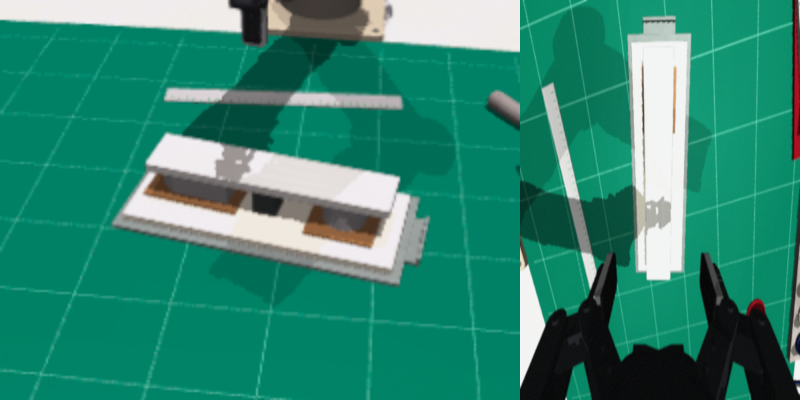

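The plate lies flat and level on all three pieces, centred at (503.7, -16.5) mm, with a yaw of 79.9° against the tray's 80.4°. The gripper is clear of everything.

```bash
python3 -c "
from cell import workorder
print(workorder.close_job())"
```

```text
the job is handed in; nothing more can be done
None
```

The sandwich is made up and handed in at about 39 s: both dies and the block are within about 1 mm of their marks, the plate lies flat on all three in line with the tray, and the oval die was left alone; two early closures missed the round die's outside (one on its bridge, one on its rim) before it was regripped.

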